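Draw the bottom blank from the magazine and clamp it in the trimming nest

ROBOT

A 7-joint arm with a two-finger parallel gripper is mounted at the origin on the work surface. World frame = base frame: x ahead of the robot, y to its left, z up, the work surface at z = 0. Lengths are in m, angles in rad, forces in N, time in s.
With the tool pointing down it reaches from about 0.425 to 0.975 m from the base axis. Payload 16.7 kg.
Tool frame: the origin (TCP) lies midway between the tips of the shut fingers; the grasp point (between the pads) lies 19 mm behind it; z points along the fingers, y is the line along which they close (so a half turn about z gives the same grasp; the last joint's range is limited). The gripper opens to 85 mm and grips with 20 to 120 N. Pads are 22 mm wide; open, the fingers measure 114 mm over their backs; the gripper's body (76 mm by 85 mm) begins 54 mm behind the grasp point. The pads swing forward as they close: fully open they stand 13 mm farther back than shut.
Start: joints at [0.96, 0.426, 0.074, 1.606, -0.034, 1.111, -0.067], TCP at [0.301, -0.604, 0.231] pointing down, gripper open.
Joint ranges: [-2.85, 2.85], [-0.5, 2.14], [-1.23, 1.37], [0.21, 2.46], [-1.02, 4.16], [0.16, 2.05], [-2.73, 2.73]. Speed limits (rad/s): [1.89, 1.89, 2.39, 2.39, 3.01, 3.01, 3.01].

INTERFACE

Orientations are given as a unit quaternion [x, y, z, w].
In Python, from rig import robot gives the robot as it stands.
- The arm moves only by the tool play_rows, never from a script. Its argument "rows" is a list of rows, each a list of 2 entries, a list of its own where there are three numbers: the shift along the tool's x, y, z in m, then the turn, a rotation vector about the tool's x, y, z in degrees. A call has 1 to 12 rows; each row shifts and turns the commanded pose from where the row before left it, along the tool's axes as they then stand; what a row does not reach is not made up. A row lasts 1/12 s, in which the tool goes at most 41.7 mm and 7.16 degrees, less where a joint would pass 70% of its speed; a pose out of reach is approached as far as the arm can. A call with a gripper value outside its range is refused whole. "jaw" is the finger opening in m, from 0 to 0.0854, set as the call begins (left out, the last holds). The fingers move at their own pace and stop on an object; "squeeze" is the grip in N (left out, the last holds). Time passes only in rows, so rows that do not move let the fingers close. It gives the time, the measured TCP pose, the force, the opening and the grip force at its end, in the units of the state.
- robot.state(): the state, without advancing time (a new reading comes with each control period).
- robot.grab_frame(name): name is "side" or "top"; returns a dict with "image" (420x560x3 uint8, blue, green, red), "mtx" (3x3 intrinsics, pixels), "k1" (the pictures are not rectified: a ray, as slopes to the right and down, at radius r is drawn at 1 + k1 r^2 times it, then the intrinsics apply), "world_from_camera" (4x4, takes a point from camera to world coordinates). Camera axes: x right, y up, looking along -z (the intrinsics and any distortion apply to the point x, -y, -z); pixel columns grow to the right and rows downward; lengths in m; the calibration is good to about 2 mm. A picture is of the moment at which its call begins. There is no depth.
- robot.close_job(): hands the job in; it is judged then, once.
The state is a dict: "t": time; "joint_positions": joint angles; "qvel": joint speeds; "tau": joint torques, N m; "position": TCP position; "eef_rot": TCP orientation; "contact_force": force on the tool from outside, world axes, zero at the start; "moment": the same for the moment, N m; "grip_width": finger opening in m; "grip_force": force on a finger pad.
Only numpy, scipy, OpenCV 4.12 (cv2) and the standard library are available. Lean on these libraries where they do the work, as an engineer would, in place of code of your own. Each camera call takes 0.05 s, during which the arm holds its last target. There are 200 camera calls.

TASK

Draw the bottom plastic blank, whose end sticks out of the magazine's slot, straight out from under the stack and lay it flat in the trimming nest, between the end lips and the side guides. Then swing the nest's hold-down arm fully round over the blank and let go. The other blanks must stay in the magazine, and the other things on the bench stay where they are.

Things in the scene. Friction and masses are not known exactly. Their poses are not given: they have to be found in the camera images.
- bottom_blank: Bottom one of four like white plastic blanks stacked in the magazine: 50 mm wide (x), 180 long (y), 8 thick, about 80 g. Origin: centre of its underside. Lies on the magazine floor, 50 to 65 mm of it out of the slot towards magazine -y, with free air below and beside that end: pinch it across its 50 mm width from above, about 20 mm from the tip. May lie either way round in the nest.
- magazine: Fixed grey metal stack magazine, open on top, 67 mm wide (x), 196 long (y), 85 high, on a dark plate 100 x 220 x 8 mm. Origin: centre of its underside, on the bench. Floor 40 mm above the bench; inside 56 x 186 mm. A dark gate closes the -y end, leaving only a slot 11.5 mm high above the floor.
- slot (a point): Middle of the slot's lower edge, outer face of the gate (magazine x 0, y -98, z 40 mm), axes as the magazine. Only the bottom blank passes, level, straight along -y, with a few newtons; it is clear once its origin is 90 mm beyond this point. As it leaves, the stack tilts a little, then drops 8 mm.
- fixture: Fixed trimming nest on a dark plate 190 x 215 x 8 mm (x -67 to 123, y +-107 mm); origin on the bench under the bed's middle. Grey bed rail 40 mm wide (x), 205 long (y), top 30 mm above the bench: a laid blank overhangs it 5 mm each side, so fingers can straddle it. The arm's upright pivot is at x 80 mm, y 0.
- nest (a point): Middle of the bed's top, 30 mm above the bench, axes as the fixture. The blank's origin belongs here, its length along y. Lips 8 mm high at the bed's ends, 190 mm apart inside. Side guides 60 mm apart inside, 10 thick, 8 mm higher than the bed, only along the middle 60 mm of its length; the sides are free beyond.
- hold_arm (a joint): Angle of the flat steel hold-down arm about its pivot, 0 to 1.92 rad, counter-clockwise from above. At 0 it points clear of the bed, 70 degrees from fixture +x towards +y; at 1.92 (stop) to fixture -x, across the blank. Starts at 0 to 0.4, stays where left, 2 N at the knob moves it. 22 mm wide, 8 thick, reaches 93 mm from the pivot, underside 11 mm above the bed: 3 mm over a flat blank.
- hold_knob (a point): Top centre of the upright round black knob (24 mm diameter, 35 mm high) on the hold-down arm, 80 mm from the pivot; its top is 84 mm above the bench. With the arm closed it stands over the nest's middle.
- blank_2: The second blank counted from below, like the bottom one (50 x 180 x 8 mm), wholly inside the magazine, resting on the one below. Origin: centre of its underside. Stays in the magazine.
- blank_3: The third blank counted from below, like the bottom one (50 x 180 x 8 mm), wholly inside the magazine, resting on the one below. Origin: centre of its underside. Stays in the magazine.
- blank_4: The top blank counted from below, like the bottom one (50 x 180 x 8 mm), wholly inside the magazine, resting on the one below. Origin: centre of its underside. Stays in the magazine.
- cleaner_bottle: Bystander: white bottle, 64 mm diameter, 170 mm high, origin under its centre.
- scraper: Bystander: hand tool like a screwdriver, 180 mm long, lying on the bench, handle to its -x; origin at its middle.
- formed_tray: Bystander: white formed tray 124 x 150 x 40 mm with two side flanges, origin under its centre.

How it is judged:
By the outcome, as a careful person would: the job done as asked, in the order asked, and still so for the second after the job is handed in, with the robot touching nothing.
It also fails if it takes over 64 s, if anything falls off the work surface, if the arm or the gripper's body presses on something with over 40 N, if the wrist force passes 120 N, or if a joint passes its speed limit or range.

## Working session

There is one attempt and no reset: what is moved stays moved. The work goes in short steps, Python scripts to look and compute and a tool call to move; the robot and the scene stay as the last step left them, time stands still between calls to the robot, and variables do not carry over. Pictures are saved under pics/ and viewed, at most 13 in all, crops included, and the job is handed in when it is done.

Besides the shell and the picture viewer there is one more tool, called after ">>>" as a command line: name --argument value ..., lists and objects as JSON in quotes. play_rows: Moves the arm, as the interface text tells. Its arguments: {"type":"object","properties":{"rows":{"type":"array","items":{"type":"array"}},"jaw":{"type":"number"},"squeeze":{"type":"number"}},"required":["rows"]}

```bash
mkdir -p pics
python3 - <<'E'
from rig import robot
import cv2
s=robot.state();print({k:s[k] for k in('t','position','eef_rot','grip_width','contact_force')})
for n in('top','side'):
    f=robot.grab_frame(n);cv2.imwrite(f'pics/{n}0.png',cv2.resize(f['image'],(800,600),interpolation=cv2.INTER_CUBIC))
    print(n,f['mtx'],f['k1'],f['world_from_camera'])
E
```

```text
{'t': 0.0, 'position': array([ 0.30053371, -0.60396035,  0.23059963]), 'eef_rot': array([ 9.73472803e-01,  2.28801838e-01, -1.87668627e-04, -6.20677776e-04]), 'grip_width': 0.08537942329447623, 'contact_force': array([-0.02936281,  0.48928319,  0.17765361])}
top [[400.67070106   0.         281.62484281]
 [  0.         400.67070106 208.5420933 ]
 [  0.           0.           1.        ]] -0.08241351715435466 [[-0.01967849  0.98926808 -0.14478058  0.50719003]
 [-0.99934916 -0.02384097 -0.02707147  0.06622975]
 [-0.03023265  0.14415362  0.98909338  0.85869665]
 [ 0.          0.          0.          1.        ]]
side [[390.2287482    0.         278.30828307]
 [  0.         390.2287482  207.11789093]
 [  0.           0.           1.        ]] -0.08810646268070303 [[-0.85327784  0.33842234 -0.39672062  0.32003053]
 [-0.52093354 -0.5191512   0.67757677  0.62672171]
 [ 0.02334913  0.78482631  0.61927577  0.60871667]
 [ 0.          0.          0.          1.        ]]
```

View pics/top0.png

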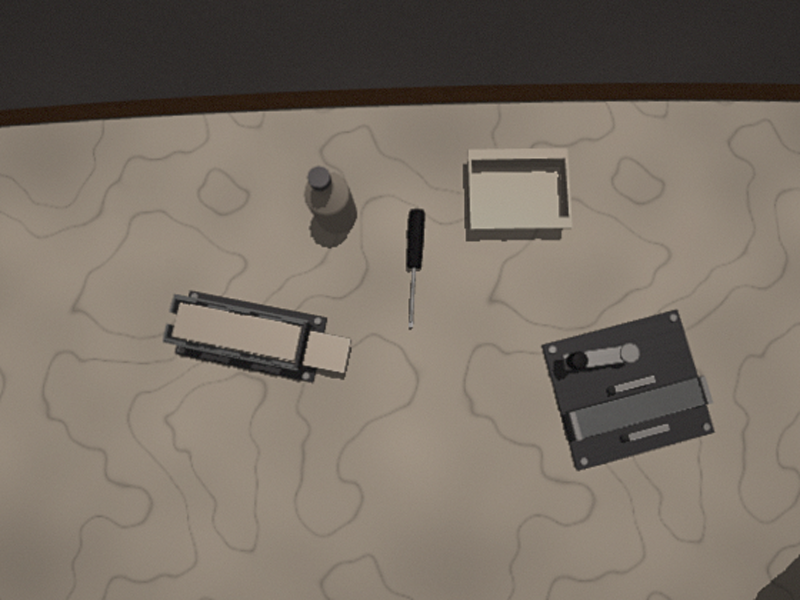

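View pics/side0.png

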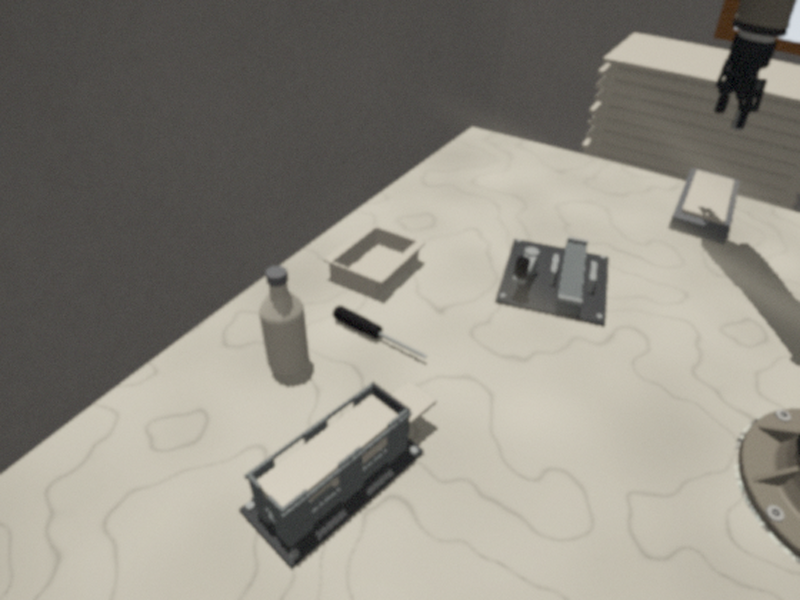

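The top view shows the magazine at (240,335) with the blank end at (327,355), the nest at (638,408), the pivot at (629,352) and the knob at (578,360). The side view confirms this. I'll enlarge both fixtures.

```bash
cat > h.py <<'E'
import numpy as np,cv2
from rig import robot
def project(f,P):
    T=np.linalg.inv(f['world_from_camera']);p=(T[:3,:3]@np.atleast_2d(P).T).T+T[:3,3]
    a=np.stack([p[:,0],-p[:,1]],1)/-p[:,2:3]
    a=a*(1+f['k1']*(a**2).sum(1,keepdims=True));return a*[f['mtx'][0,0],f['mtx'][1,1]]+f['mtx'][:2,2]
def ray(f,uv,z):
    d=cv2.undistortPoints(np.float64([[uv]]),f['mtx'],np.float64([f['k1'],0,0,0]))[0,0]
    W=f['world_from_camera'];r=W[:3,:3]@[d[0],-d[1],-1];o=W[:3,3];return o+r*(z-o[2])/r[2]
def crop(f,x,y,w,k,name):
    h=w*3//4;cv2.imwrite(name,cv2.resize(cv2.convertScaleAbs(f['image'][y:y+h,x:x+w],alpha=1.3),None,fx=k,fy=k,interpolation=cv2.INTER_CUBIC))
E
python3 - <<'E'
from h import *
f=robot.grab_frame('top')
crop(f,110,190,144,5,'pics/m.png');crop(f,372,215,136,5.5,'pics/n.png')
E
```

```text
(no output)
```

View pics/m.png

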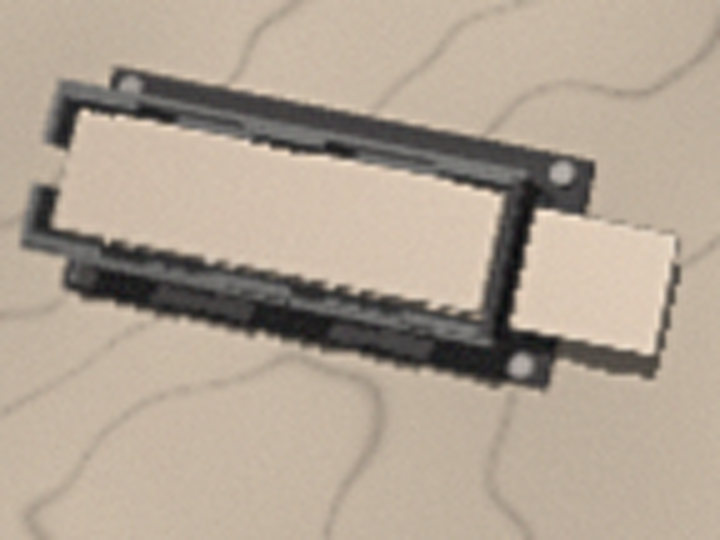

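View pics/n.png

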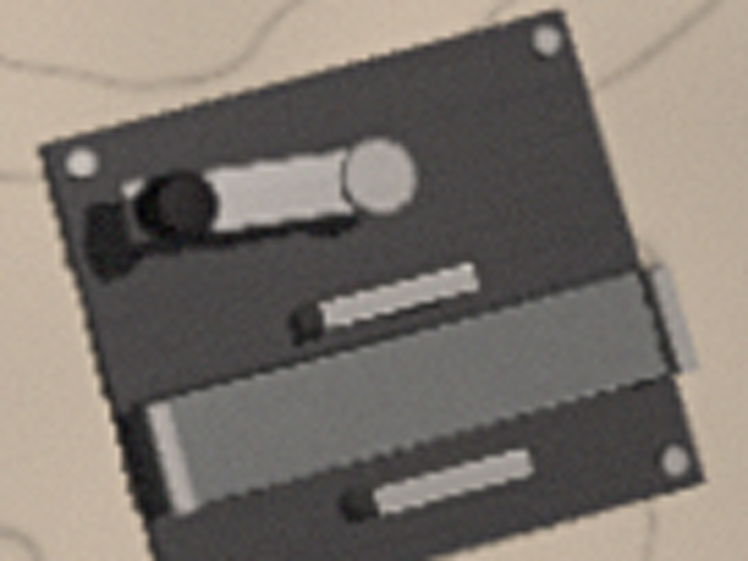

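Magazine crop: the blank end's corners are at (678,238) and (655,357). Stack-top corners are (80,112), (505,193), (480,313) and (52,232). Nest crop: plate corners are (40,147), (562,10) and (703,482), the guides are at (318–480,263–328) and (372–535,450–513), and the knob top is at about (185,200).

```bash
cat >> h.py <<'E'
def fit(f,obj,uv,g):
    from scipy.optimize import least_squares
    obj=np.float64(obj)
    def pts(p):
        c,s=np.cos(p[2]),np.sin(p[2]);q=obj.copy();q[:,0]=p[0]+c*obj[:,0]-s*obj[:,1];q[:,1]=p[1]+s*obj[:,0]+c*obj[:,1];return q
    r=least_squares(lambda p:(project(f,pts(p))-uv).ravel(),g,loss='soft_l1');return r.x,r.fun.reshape(-1,2)
E
python3 - <<'E'
from h import *
f=robot.grab_frame('top')
M=lambda a:(np.float64(a)+.5)/5-.5+[110,190]
N=lambda a:(np.float64(a)+.5)/5.5-.5+[372,215]
# magazine plate & walls -- object frame
o=[[.05,-.11,.008],[-.05,-.11,.008],[.05,.11,.008],[.0335,.098,.085],[-.0335,.098,.085]]
m,r=fit(f,o,M([(595,160),(548,388),(115,70),(62,80),(22,245)]),[.55,.25,-.2]);print('mag',m,r.round(1).tolist())
# blank tip
tip=[ray(f,M(a),.048) for a in((678,238),(655,357),(530,207),(505,330))];print(np.round(tip,4).tolist())
b,r=fit(f,[[.025,0,.048],[-.025,0,.048],[.025,.04,.048],[-.025,.04,.048]],M([(678,238),(655,357),tuple(np.array((678,238))+0),tuple(np.array((655,357)))]),[.5,.15,-.2])
n,r=fit(f,[[.123,.107,.008],[.123,-.107,.008],[-.067,-.107,.008],[.04,.03,.038],[.04,-.03,.038],[.03,-.03,.038],[.03,.03,.038],[-.03,.03,.038],[-.03,-.03,.038],[-.04,-.03,.038],[-.04,.03,.038]],
 N([(40,147),(562,10),(703,482),(318,303),(475,263),(480,288),(325,328),(372,490),(528,450),(535,472),(380,513)]),[.45,-.4,.2]);print('nest',n,r.round(1).tolist())
c,s=np.cos(m[2]),np.sin(m[2])
for t in tip:
    d=np.array(t[:2])-m[:2];print('in mag',c*d[0]+s*d[1],-s*d[0]+c*d[1])
print('tip dir',np.arctan2(*(np.array(tip[0])-tip[1])[[1,0]]))
k=ray(f,N((185,200)),.084);print('knob',k)
c,s=np.cos(n[2]),np.sin(n[2]);pv=n[:2]+.08*np.array([c,s]);v=k[:2]-pv
print('pivot',pv,np.linalg.norm(v),'ang',np.arctan2(v[1],v[0])-n[2]-np.radians(70))
E
```

```text
mag [ 0.5803981   0.32020935 -0.2102579 ] [[0.8, -0.1], [0.6, 0.3], [0.0, -0.7], [-0.7, 0.3], [-0.7, 0.0]]
[[0.5688, 0.1636, 0.048], [0.5209, 0.1733, 0.048], [0.5827, 0.2243, 0.048], [0.5328, 0.2345, 0.048]]
nest [ 0.46216403 -0.24743906  0.22777873] [[0.2, -0.6], [0.1, -0.7], [0.8, 0.2], [0.1, 0.2], [-0.7, -0.1], [-0.1, 0.1], [0.3, 0.4], [0.1, -0.0], [-0.4, -0.5], [-0.2, 0.3], [-0.0, 0.7]]
in mag 0.021334222271006256 -0.1555635547742371
in mag -0.027541390888257387 -0.15606361722709122
in mag 0.022282880554416358 -0.09327673337504604
in mag -0.02862442157202989 -0.09375676706396759
tip dir -0.2000269300896974
knob [ 0.53240046 -0.14881662  0.084     ]
pivot [ 0.54009766 -0.22937393] 0.08092420474038253 ang 0.21654728415840463
```

```bash
cat >> h.py <<'E'
from scipy.spatial.transform import Rotation as R
def to(x,y,z,h):
    s=robot.state();Rm=R.from_quat(s['eef_rot']);d=Rm.inv().apply(np.array([x,y,z])-s['position'])
    G=R.from_matrix([[np.cos(h),np.sin(h),0],[np.sin(h),-np.cos(h),0],[0,0,-1]])
    print('t',round(s['t'],2),'pos',s['position'].round(4),'shift mm',(d*1000).round(1),'turn',np.degrees((Rm.inv()*G).as_rotvec()).round(2),'F',np.round(s['contact_force'],1),'w',round(s['grip_width'],4),'gf',round(s['grip_force'],1),'q',np.round(s['joint_positions'],2))
E
echo
```

>>> play_rows --rows '[[[0,0,0],[0,0,-6.44]],[[0,0,0],[0,0,-6.44]],[[0,0,0],[0,0,-6.44]],[[0,0,0],[0,0,-6.44]],[[0,0,0],[0,0,-6.44]],[[0,0,0],[0,0,-6.44]],[[0,0,0],[0,0,-6.44]],[[0,0,0],[0,0,-6.42]],[[0,0,0],[0,0,0]]]' --jaw 0.0854

```text
t: 0.95
position: [0.3005, -0.6042, 0.2311]
eef_rot: [0.776, 0.631, 0.0, -0.0]
contact_force: [-0.9, -0.3, 0.1]
grip_width: 0.0852
grip_force: 0.0
```

```bash
python3 -c "
from h import *
to(.549,.188,.16,1.3605)"
```

```text
t 0.95 pos [ 0.3005 -0.6042  0.2311] shift mm [826.1  82.4  71.4] turn [-0.01 -0.03  0.33] F [-0.9 -0.3  0.1] w 0.0852 gf 0.0 q [ 1.09  0.43 -0.11  1.6   0.05  1.12  0.77]
```

>>> play_rows --rows '[[[0.034,0.0034,0],[0,0,0]],[[0.034,0.0034,0],[0,0,0]],[[0.034,0.0034,0],[0,0,0]],[[0.034,0.0034,0],[0,0,0]],[[0.034,0.0034,0],[0,0,0]],[[0.034,0.0034,0],[0,0,0]],[[0.034,0.0034,0],[0,0,0]],[[0.034,0.0034,0],[0,0,0]],[[0.034,0.0034,0],[0,0,0]],[[0.034,0.0034,0],[0,0,0]],[[0.034,0.0034,0],[0,0,0]],[[0.034,0.0034,0],[0,0,0]]]'

```text
t: 1.95
position: [0.4259, -0.2122, 0.2315]
eef_rot: [0.779, 0.627, 0.0, 0.0]
contact_force: [1.7, 0.3, 0.1]
grip_width: 0.0854
grip_force: 0.0
```

>>> play_rows --rows '[[[0.034,0.0034,0.006],[0,0,0]],[[0.034,0.0034,0.006],[0,0,0]],[[0.034,0.0034,0.006],[0,0,0]],[[0.034,0.0034,0.006],[0,0,0]],[[0.034,0.0034,0.006],[0,0,0]],[[0.034,0.0034,0.006],[0,0,0]],[[0.034,0.0034,0.006],[0,0,0]],[[0.034,0.0034,0.006],[0,0,0]],[[0.034,0.0034,0.006],[0,0,0]],[[0.034,0.0034,0.006],[0,0,0]],[[0.034,0.0034,0.006],[0,0,0]],[[0,0,0],[0,0,0]]]'

```text
t: 2.95
position: [0.5406, 0.151, 0.1645]
eef_rot: [0.777, 0.63, 0.001, -0.001]
contact_force: [-3.3, 0.5, 0.5]
grip_width: 0.0856
grip_force: 0.0
```

```bash
python3 -c "
from h import *
to(.549,.188,.1,1.3605)"
```

```text
t 2.95 pos [0.5406 0.151  0.1645] shift mm [37.7  0.6 64.6] turn [-0.07 -0.18  0.1 ] F [-3.3  0.5  0.5] w 0.0856 gf 0.0 q [ 0.07  0.37 -0.56  1.9   0.23  0.94 -0.8 ]
```

>>> play_rows --rows '[[[0.019,0.0003,0.02],[0,0,0]],[[0.0187,0.0003,0.02],[0,0,0]],[[0,0,0.025],[0,0,0]],[[0,0,0],[0,0,0]],[[0,0,0],[0,0,0]]]'

```text
t: 3.37
position: [0.548, 0.1805, 0.0996]
eef_rot: [0.778, 0.628, -0.001, -0.001]
contact_force: [-0.2, -0.0, 0.7]
grip_width: 0.0854
grip_force: 0.0
```

```bash
python3 -c "
from h import *
to(.549,.188,.022,1.3605)
f=robot.grab_frame('top');crop(f,110,190,144,5,'pics/m2.png')
for p in project(f,[[.549,.188,.048],[.5449,.1685,.048]]):print((p-[110,190])*5)"
```

```text
t 3.37 pos [0.548  0.1805 0.0996] shift mm [ 7.6 -0.4 77.6] turn [-0.14  0.08 -0.12] F [-0.2 -0.   0.7] w 0.0854 gf 0.0 q [-0.01  0.47 -0.53  1.91  0.31  0.84 -0.91]
[616.57005154 285.96197642]
[664.46324033 295.16501684]
```

View pics/m2.png

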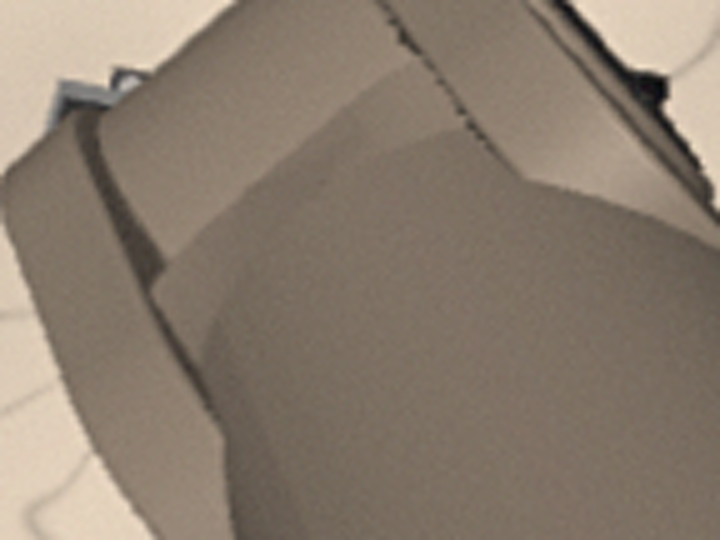

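The top view is filled by the arm and doesn't help. I'll descend using the measured positions.

>>> play_rows --rows '[[[0.0038,-0.0002,0.013],[0,0,0]],[[0.0038,-0.0002,0.013],[0,0,0]],[[0,0,0.013],[0,0,0]],[[0,0,0.013],[0,0,0]],[[0,0,0.013],[0,0,0]],[[0,0,0.0125],[0,0,0]],[[0,0,0],[0,0,0]],[[0,0,0],[0,0,0]]]'

```text
t: 4.08
position: [0.5494, 0.1883, 0.0219]
eef_rot: [0.777, 0.629, -0.001, -0.0]
contact_force: [0.0, -0.5, -0.2]
grip_width: 0.0855
grip_force: 0.0
```

```bash
python3 -c "
from h import *
to(.549,.188,.022,1.3605)
f=robot.grab_frame('side');print(project(f,[[.549,.188,.048]]));crop(f,230,220,144,5,'pics/s2.png')"
```

```text
t 4.08 pos [0.5494 0.1883 0.0219] shift mm [-0.4 -0.4 -0.1] turn [-0.09  0.04  0.01] F [ 0.  -0.5 -0.2] w 0.0855 gf 0.0 q [-0.07  0.59 -0.47  1.94  0.4   0.71 -0.99]
[[288.93095958 278.44382896]]
```

View pics/s2.png

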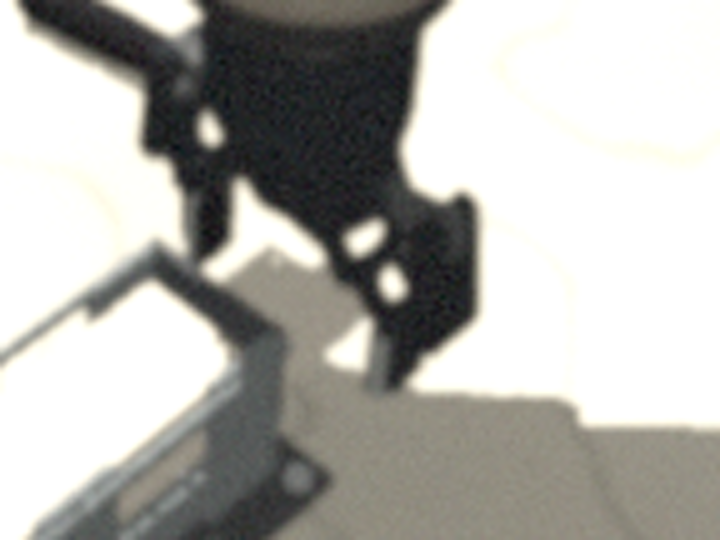

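The fingers stand either side of the blank's shadowed end at about (300,290), with finger tips at (200,255) and (385,390). Closing now.

>>> play_rows --rows '[[[0,0,0],[0,0,0]],[[0,0,0],[0,0,0]],[[0,0,0],[0,0,0]],[[0,0,0],[0,0,0]],[[0,0,0],[0,0,0]],[[0,0,0],[0,0,0]],[[0,0,0],[0,0,0]],[[0,0,0],[0,0,0]],[[0,0,0],[0,0,0]],[[0,0,0],[0,0,0]]]' --jaw 0.04 --squeeze 60

```text
t: 4.97
position: [0.5505, 0.1885, 0.0236]
eef_rot: [0.777, 0.629, 0.0, 0.0]
contact_force: [-2.1, -1.6, 7.4]
grip_width: 0.0486
grip_force: 61.5
```

```bash
python3 -c "
from h import *
to(.5198,.0511,.022,1.3605);print(robot.state()['moment'])"
```

```text
t 4.97 pos [0.5505 0.1885 0.0236] shift mm [-140.8   -1.3    1.6] turn [ 0.06 -0.02 -0.  ] F [-2.1 -1.6  7.4] w 0.0486 gf 61.5 q [-0.07  0.58 -0.47  1.94  0.4   0.71 -0.99]
[-0.20691815  0.24847839  0.01611885]
```

>>> play_rows --rows '[[[0,-0.0006,-0.0016],[0,0,0]],[[0,0,0],[0,0,0]],[[-0.003,0,0],[0,0,0]],[[-0.006,0,0],[0,0,0]],[[-0.006,0,0],[0,0,0]],[[-0.006,0,0],[0,0,0]],[[-0.006,0,0],[0,0,0]],[[-0.006,0,0],[0,0,0]],[[-0.006,0,0],[0,0,0]],[[-0.006,0,0],[0,0,0]],[[-0.006,0,0],[0,0,0]]]'

```text
t: 5.88
position: [0.5387, 0.1382, 0.0245]
eef_rot: [0.777, 0.629, 0.0, -0.0]
contact_force: [1.1, 3.0, -0.4]
grip_width: 0.0485
grip_force: 62.1
```

```bash
python3 -c "
from h import *
to(.5198,.0511,.0236,1.3605);print(robot.state()['moment'])"
```

```text
t 5.88 pos [0.5387 0.1382 0.0245] shift mm [-89.1  -0.3   0.9] turn [ 0.01 -0.02  0.  ] F [ 1.1  3.  -0.4] w 0.0485 gf 62.1 q [ 0.01  0.55 -0.48  2.    0.39  0.68 -0.92]
[ 0.66833078 -0.20287452 -0.03429228]
```

>>> play_rows --rows '[[[-0.008,0,0.0005],[0,0,0]],[[-0.008,0,0],[0,0,0]],[[-0.008,0,0],[0,0,0]],[[-0.008,0,0],[0,0,0]],[[-0.008,0,0],[0,0,0]],[[-0.008,0,0],[0,0,0]],[[-0.008,0,0],[0,0,0]],[[-0.008,0,0],[0,0,0]],[[-0.008,0,0],[0,0,0]],[[-0.008,0,0],[0,0,0]],[[-0.008,0,0],[0,0,0]],[[-0.006,0,0],[0,0,0]]]'

```text
t: 6.88
position: [0.5188, 0.0456, 0.0239]
eef_rot: [0.778, 0.629, -0.0, 0.0]
contact_force: [0.1, -0.3, -0.7]
grip_width: 0.0486
grip_force: 62.1
```

```bash
python3 -c "
from h import *
to(.5198,.0511,.0236,1.3605);print(robot.state()['moment'])
f=robot.grab_frame('side');crop(f,170,180,240,3,'pics/s3.png')"
```

```text
t 6.88 pos [0.5188 0.0456 0.0239] shift mm [ 5.6 -0.2  0.3] turn [-0.02  0.02 -0.02] F [ 0.1 -0.3 -0.7] w 0.0486 gf 62.1 q [ 0.18  0.51 -0.48  2.08  0.39  0.64 -0.77]
[-0.10874776  0.0059881   0.02983722]
```

View pics/s3.png

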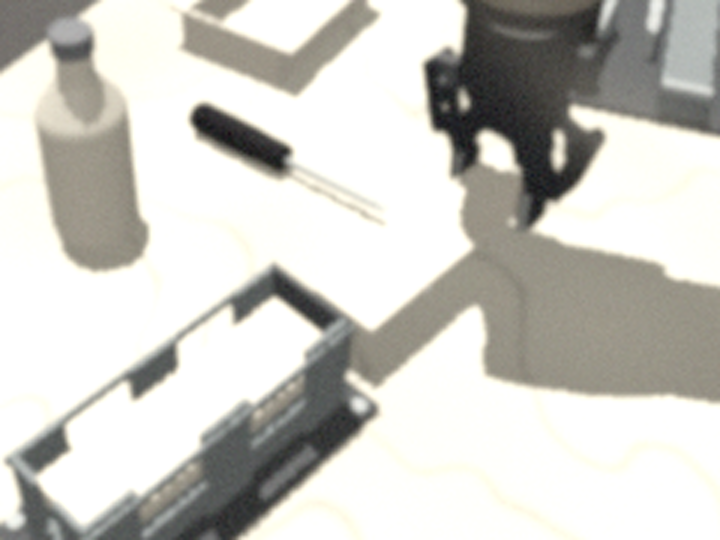

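The blank is out, with its trailing end at about (375,345), the stack is still in the magazine and the bystanders haven't moved. Lift and turn next.

>>> play_rows --rows '[[[-0.004,0,-0.01],[0,0,0]],[[-0.004,0,-0.02],[0,0,0]],[[-0.004,0,-0.025],[0,0,0]],[[-0.004,0,-0.025],[0,0,0]],[[-0.01,0,-0.025],[0,0,0]],[[-0.01,0,-0.015],[0,0,-5]],[[-0.01,0,0],[0,0,-5]],[[-0.01,0,0],[0,0,-5]],[[-0.01,0,0],[0,0,-5]],[[-0.01,0,0],[0,0,-5.1]],[[0,0,0],[0,0,0]]]'

```text
t: 7.85
position: [0.5121, -0.0299, 0.1446]
eef_rot: [0.621, 0.784, -0.0, 0.0]
contact_force: [0.7, 0.5, -0.6]
grip_width: 0.0488
grip_force: 62.2
```

```bash
python3 -c "
from h import *
to(.4778,-.3149,.14,1.7986)"
```

```text
t 7.85 pos [ 0.5121 -0.0299  0.1446] shift mm [-269.6  -98.6    4.7] turn [0.01 0.03 0.18] F [ 0.7  0.5 -0.6] w 0.0488 gf 62.2 q [ 0.47  0.33 -0.64  2.02  0.25  0.87 -0.07]
```

>>> play_rows --rows '[[[-0.015,-0.0055,0],[0,0,0]],[[-0.024,-0.009,0],[0,0,0]],[[-0.024,-0.009,0],[0,0,0]],[[-0.024,-0.009,0],[0,0,0]],[[-0.024,-0.009,0],[0,0,0]],[[-0.024,-0.009,0],[0,0,0]],[[-0.024,-0.009,0],[0,0,0]],[[-0.024,-0.009,0],[0,0,0]],[[-0.024,-0.009,0],[0,0,0]],[[-0.024,-0.009,0],[0,0,0]],[[-0.024,-0.009,0],[0,0,0]],[[-0.015,-0.002,0],[0,0,0]]]'

```text
t: 8.85
position: [0.4772, -0.3154, 0.1443]
eef_rot: [0.624, 0.781, -0.0, 0.0]
contact_force: [-0.0, -0.7, -0.8]
grip_width: 0.0488
grip_force: 62.2
```

>>> play_rows --rows '[[[0,0,0.015],[0,0,0]],[[0,0,0.025],[0,0,0]],[[0,0,0.015],[0,0,0]],[[0,0,0],[0,0,0]],[[0,0,0],[0,0,0]]]'

```text
t: 9.27
position: [0.4784, -0.3122, 0.0889]
eef_rot: [0.622, 0.783, 0.0, -0.001]
contact_force: [1.0, -0.1, 0.6]
grip_width: 0.0486
grip_force: 62.1
```

```bash
python3 -c "
from h import *
to(.4778,-.3149,.0136,1.7986)
f=robot.grab_frame('side');g=robot.grab_frame('top');
a=f['image'][140:260,320:460];b=g['image'][190:350,340:530]
cv2.imwrite('pics/n3.png',np.hstack([cv2.resize(a,(400,400*120//140)),cv2.resize(b,(400,400*160//190))[:342,:]]) if 0 else np.hstack([cv2.resize(a,(400,340),interpolation=2),cv2.resize(b,(400,340),interpolation=2)]))"
```

```text
t 9.27 pos [ 0.4784 -0.3122  0.0889] shift mm [-2.6 -1.1 75.3] turn [-0.02 -0.08 -0.01] F [ 1.  -0.1  0.6] w 0.0486 gf 62.1 q [ 0.86  0.47 -0.49  1.94  0.3   0.81  0.43]
```

View pics/n3.png

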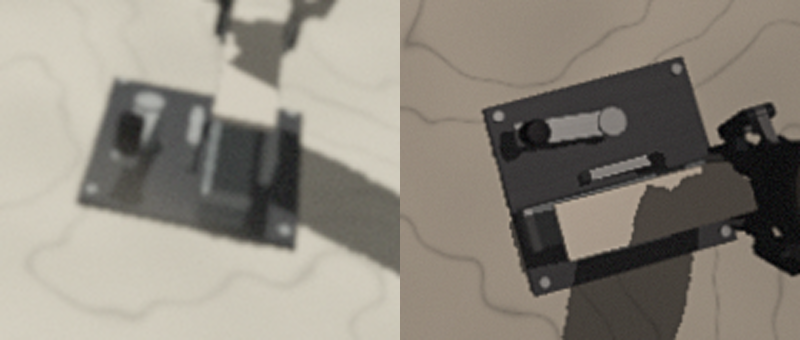

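The right panel shows the blank over the bed, with its left end corners at about (555,205) and (568,262). I'll compare that with the prediction.

```bash
python3 -c "
from h import *
f=robot.grab_frame('top');s=robot.state();x,y,z=s['position'];h=1.7986
X=np.array([np.sin(h),-np.cos(h)]);Y=np.array([np.cos(h),np.sin(h)])
for dx in(.025,-.025):
    P=np.array([x,y])+Y*.1593+X*dx; p=project(f,[[*P,z+.0244]])[0];print(p,(p-[340,190])*[400/190,340/160])
cv2.imwrite('pics/n4.png',cv2.resize(f['image'][260:330,380:470],(720,560),interpolation=2))"
```

```text
[413.7068461 285.8529771] [155.17230759 203.68757633]
[421.28556084 312.69746276] [171.1274965  260.73210837]
```

View pics/n4.png

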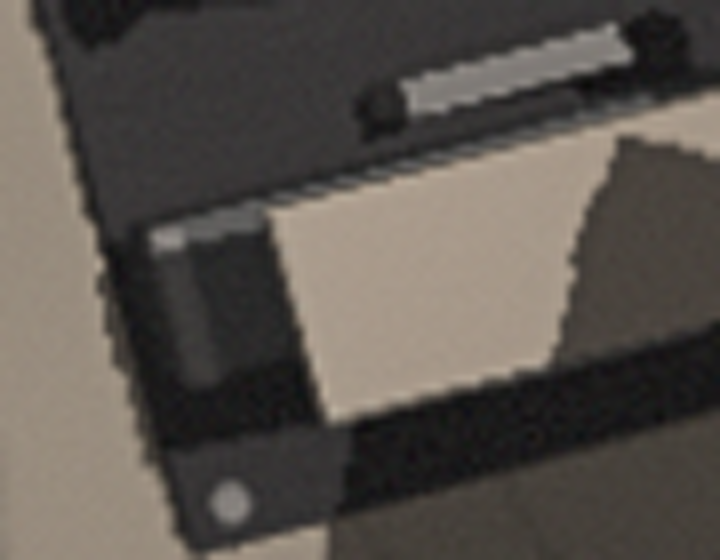

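The corners measure (413.7,286.2) and (420.9,312.7) in camera pixels, matching the prediction within half a pixel. Descending.

>>> play_rows --rows '[[[-0.0013,-0.0005,0.012],[0,0,0]],[[-0.0013,-0.0006,0.014],[0,0,0]],[[0,0,0.014],[0,0,0]],[[0,0,0.014],[0,0,0]],[[0,0,0.008],[0,0,0]],[[0,0,0.005],[0,0,0]],[[0,0,0],[0,0,0]],[[0,0,0],[0,0,0]]]'

```text
t: 10.08
position: [0.4776, -0.316, 0.0218]
eef_rot: [0.622, 0.783, 0.0, -0.0]
contact_force: [0.3, -0.1, -0.2]
grip_width: 0.049
grip_force: 62.2
```

```bash
python3 -c "
from h import *
to(.4778,-.3149,.0136,1.7986)"
```

```text
t 10.08 pos [ 0.4776 -0.316   0.0218] shift mm [1.  0.4 8.2] turn [-0.01 -0.02  0.01] F [ 0.3 -0.1 -0.2] w 0.049 gf 62.2 q [ 0.82  0.57 -0.44  1.96  0.37  0.69  0.38]
```

>>> play_rows --rows '[[[0.001,0.0003,0.002],[0,0,0]],[[0,0,0.002],[0,0,0]],[[0,0,0.002],[0,0,0]],[[0,0,0.0015],[0,0,0]],[[0,0,0.0005],[0,0,0]],[[0,0,0],[0,0,0]],[[0,0,0],[0,0,0]]]'

```text
t: 10.67
position: [0.4776, -0.315, 0.014]
eef_rot: [0.622, 0.783, 0.0, -0.0]
contact_force: [-0.5, 0.4, -1.3]
grip_width: 0.0482
grip_force: 62.2
```

```bash
python3 -c "
from h import *
to(.4778,-.3149,.0136,1.7986);print(robot.state()['moment'])"
```

```text
t 10.67 pos [ 0.4776 -0.315   0.014 ] shift mm [0.1 0.2 0.4] turn [ 0. -0.  0.] F [-0.5  0.4 -1.3] w 0.0482 gf 62.2 q [ 0.81  0.58 -0.43  1.97  0.38  0.67  0.37]
[-0.02170612  0.00437596  0.05696646]
```

>>> play_rows --rows '[[[0,0,0.0008],[0,0,0]],[[0,0,0.0007],[0,0,0]],[[0,0,0],[0,0,0]],[[0,0,0],[0,0,0]]]'

```text
t: 11.0
position: [0.4777, -0.3151, 0.0137]
eef_rot: [0.622, 0.783, -0.0, 0.0]
contact_force: [-8.0, 5.0, 27.4]
grip_width: 0.0486
grip_force: 64.7
```

>>> play_rows --rows '[[[0,0,-0.001],[0,0,0]],[[0,0,0],[0,0,0]],[[0,0,0],[0,0,0]]]'

```text
t: 11.25
position: [0.4778, -0.3151, 0.0138]
eef_rot: [0.622, 0.783, -0.0, 0.0]
contact_force: [-3.2, 2.0, 9.4]
grip_width: 0.0488
grip_force: 63.2
```

>>> play_rows --rows '[[[0,0,0],[0,0,0]],[[0,0,0],[0,0,0]],[[0,0,0],[0,0,0]],[[0,0,0],[0,0,0]],[[0,0,0],[0,0,0]],[[0,0,0],[0,0,0]]]' --jaw 0.075

```text
t: 11.75
position: [0.4776, -0.315, 0.0133]
eef_rot: [0.622, 0.783, 0.0, -0.0]
contact_force: [-0.7, -0.4, 0.1]
grip_width: 0.0747
grip_force: 0.0
```

>>> play_rows --rows '[[[0,0,-0.01],[0,0,0]],[[0,0,-0.02],[0,0,0]],[[0,0,-0.03],[0,0,0]],[[0,0,-0.03],[0,0,0]],[[0,0,-0.03],[0,0,0]],[[0,0,-0.03],[0,0,0]],[[-0.03,0,0],[0,0,0]],[[-0.03,0,0],[0,0,0]],[[-0.03,0,0],[0,0,0]],[[-0.03,0,0],[0,0,0]],[[-0.03,0,0],[0,0,0]],[[0,0,0],[0,0,0]]]'

```text
t: 12.75
position: [0.5107, -0.4669, 0.1637]
eef_rot: [0.624, 0.781, -0.001, 0.001]
contact_force: [-0.8, -0.4, -0.7]
grip_width: 0.0749
grip_force: 0.0
```

```bash
python3 -c "
from h import *
f=robot.grab_frame('top');crop(f,372,215,136,5.5,'pics/n5.png')
n=[.46216,-.24744,.22778];c,s=np.cos(n[2]),np.sin(n[2])
for a in((.025,.09),(-.025,.09),(-.025,-.09),(.025,-.09)):
    p=project(f,[[n[0]+c*a[0]-s*a[1],n[1]+s*a[0]+c*a[1],.038]])[0];print(((p-[372,215]+.5)*5.5-.5).round())
to(.4778,-.3149,.0136,1.7986)"
```

```text
[175. 385.]
[213. 519.]
[673. 391.]
[633. 260.]
t 12.8 pos [ 0.5109 -0.4639  0.1635] shift mm [152.7   0.9 149.8] turn [ 0.    0.01 -0.18] F [ 0.6  1.3 -0.9] w 0.0751 gf 0.0 q [ 0.97  0.55 -0.46  1.6   0.27  1.05  0.66]
```

View pics/n5.png

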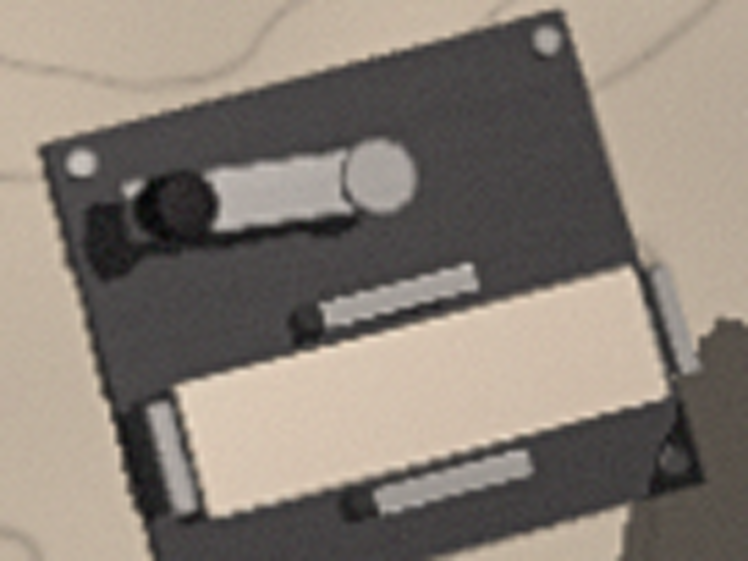

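The blank lies in the nest between lips and guides, with corners at (175,385), (205,518), (668,400) and (633,265), as predicted. Now the knob.

```bash
python3 -c "
from h import *
to(.5324,-.1490,.13,1.666)"
```

```text
t 12.8 pos [ 0.5109 -0.4639  0.1635] shift mm [302.2  91.1  33.4] turn [0.   0.01 7.42] F [ 0.6  1.3 -0.9] w 0.0751 gf 0.0 q [ 0.97  0.55 -0.46  1.6   0.27  1.05  0.66]
```

>>> play_rows --rows '[[[0.015,0.0045,0],[0,0,0]],[[0.03,0.009,0],[0,0,0]],[[0.03,0.009,0],[0,0,0]],[[0.03,0.009,0],[0,0,0]],[[0.03,0.009,0],[0,0,0]],[[0.03,0.009,0],[0,0,0]],[[0.03,0.009,0],[0,0,0]],[[0.03,0.009,0],[0,0,0]],[[0.03,0.009,0.005],[0,0,0]],[[0.03,0.009,0.01],[0,0,0]],[[0.018,0.006,0.01],[0,0,3.7]],[[0,0,0],[0,0,3.7]]]' --jaw 0.06

```text
t: 13.8
position: [0.531, -0.1388, 0.1378]
eef_rot: [0.67, 0.743, 0.0, -0.001]
contact_force: [-0.9, 0.6, 0.5]
grip_width: 0.0601
grip_force: 0.0
```

>>> play_rows --rows '[[[0,0,0],[0,0,0]],[[0,0,0],[0,0,0]],[[0,0,0],[0,0,0]]]'

```text
t: 14.05
position: [0.5319, -0.1454, 0.139]
eef_rot: [0.671, 0.742, -0.0, 0.0]
contact_force: [1.0, -1.1, -1.0]
grip_width: 0.0599
grip_force: 0.0
```

```bash
python3 -c "
from h import *
to(.5324,-.1490,.057,1.666)"
```

```text
t 14.05 pos [ 0.5319 -0.1454  0.139 ] shift mm [-3.6  0.1 82. ] turn [0.02 0.03 0.32] F [ 1.  -1.1 -1. ] w 0.0599 gf 0.0 q [ 0.6   0.38 -0.55  1.94  0.25  0.88  0.02]
```

>>> play_rows --rows '[[[-0.002,0,0.01],[0,0,0.3]],[[-0.0016,0,0.015],[0,0,0]],[[0,0,0.015],[0,0,0]],[[0,0,0.015],[0,0,0]],[[0,0,0.015],[0,0,0]],[[0,0,0.012],[0,0,0]],[[0,0,0],[0,0,0]],[[0,0,0],[0,0,0]]]'

```text
t: 14.72
position: [0.5321, -0.149, 0.0559]
eef_rot: [0.673, 0.739, -0.0, -0.001]
contact_force: [0.5, 0.7, -1.7]
grip_width: 0.0601
grip_force: 0.0
```

>>> play_rows --rows '[[[0,0,0],[0,0,0]],[[0,0,0],[0,0,0]],[[0,0,0],[0,0,0]],[[0,0,0],[0,0,0]],[[0,0,0],[0,0,0]]]' --jaw 0.03 --squeeze 20

```text
t: 15.13
position: [0.5327, -0.149, 0.0569]
eef_rot: [0.673, 0.739, 0.0, 0.0]
contact_force: [-1.0, -0.5, -0.8]
grip_width: 0.03
grip_force: 0.0
```

```bash
python3 -c "
from h import *
to(.5324,-.1490,.057,1.666)"
```

```text
t 15.13 pos [ 0.5327 -0.149   0.0569] shift mm [ 0.  -0.3 -0.1] turn [ 0.04  0.02 -0.1 ] F [-1.  -0.5 -0.8] w 0.03 gf 0.0 q [ 0.55  0.5  -0.49  1.99  0.34  0.73 -0.06]
```

>>> play_rows --rows '[[[-0.0002,-0.0056,0],[0,0,-4]],[[-0.0002,-0.0056,0],[0,0,-4]],[[-0.0002,-0.0056,0],[0,0,-4]],[[-0.0002,-0.0056,0],[0,0,-4]],[[-0.0002,-0.0056,0],[0,0,-4]],[[-0.0002,-0.0056,0],[0,0,-4]],[[-0.0002,-0.0056,0],[0,0,-4]],[[-0.0002,-0.0056,0],[0,0,-4]],[[-0.0002,-0.0056,0],[0,0,-4]],[[-0.0002,-0.0056,0],[0,0,-4]],[[0,0,0],[0,0,0]],[[0,0,0],[0,0,0]]]'

```text
t: 16.13
position: [0.4828, -0.1727, 0.0565]
eef_rot: [0.381, 0.925, 0.0, 0.0]
contact_force: [-0.3, 0.4, -0.4]
grip_width: 0.0296
grip_force: 0.0
```

```bash
cat >> h.py <<'E'
def arc(a):
    p=robot.state()['position'];d=p[:2]-[.5401,-.2294];print('r',np.hypot(*d),'joint angle',np.arctan2(d[1],d[0])%6.283-.2278-1.2217)
    phi=a+.2278+1.2217;to(.5401+.08*np.cos(phi),-.2294+.08*np.sin(phi),.057,phi)
E
python3 -c "
from h import *
arc(1.92)"
```

```text
r 0.08062024356053094 joint angle 0.9112743682371678
t 16.13 pos [ 0.4828 -0.1727  0.0565] shift mm [-38.1 -67.6  -0.5] turn [  0.     0.   -57.87] F [-0.3  0.4 -0.4] w 0.0296 gf 0.0 q [ 0.77  0.48 -0.66  2.07  0.45  0.73  0.6 ]
```

>>> play_rows --rows '[[[-0.0002,-0.0056,0],[0,0,-4]],[[-0.0002,-0.0056,0],[0,0,-4]],[[-0.0002,-0.0056,0],[0,0,-4]],[[-0.0002,-0.0056,0],[0,0,-4]],[[-0.0002,-0.0056,0],[0,0,-4]],[[-0.0002,-0.0056,0],[0,0,-4]],[[-0.0002,-0.0056,0],[0,0,-4]],[[-0.0002,-0.0056,0],[0,0,-4]],[[-0.0002,-0.0056,0],[0,0,-4]],[[-0.0002,-0.0056,0],[0,0,-4]],[[-0.0002,-0.0056,0],[0,0,-4]],[[-0.0002,-0.0056,0],[0,0,-4]]]'

```text
t: 17.13
position: [0.4602, -0.2332, 0.0565]
eef_rot: [-0.03, 1.0, 0.0, 0.0]
contact_force: [-0.5, 2.1, 2.4]
grip_width: 0.0303
grip_force: 1.0
```

>>> play_rows --rows '[[[-0.0001,-0.0042,0],[0,0,-3]],[[-0.0001,-0.0042,0],[0,0,-3]],[[-0.0001,-0.0028,0],[0,0,-2]],[[0,0,0],[0,0,0]],[[0,0,0],[0,0,0]]]'

```text
t: 17.55
position: [0.4616, -0.2444, 0.0564]
eef_rot: [-0.098, 0.995, 0.0, 0.0]
contact_force: [-0.7, 0.2, -0.8]
grip_width: 0.0298
grip_force: 0.0
```

```bash
python3 -c "
from h import *
arc(1.92)"
```

```text
r 0.07997478770396638 joint angle 1.8810849336691302
t 17.55 pos [ 0.4616 -0.2444  0.0564] shift mm [-0.  -3.1 -0.6] turn [ 0.02  0.   -1.87] F [-0.7  0.2 -0.8] w 0.0298 gf 0.0 q [ 1.07  0.57 -0.88  2.05  0.61  0.81  1.59]
```

Small steps until the stop pushes back, about 3 mm of finger clearance past nominal.

>>> play_rows --rows '[[[0,-0.0015,0],[0,0,-1]],[[0,-0.0015,0],[0,0,-0.9]],[[0,-0.001,0],[0,0,0]],[[0,-0.001,0],[0,0,0]],[[0,0,0],[0,0,0]],[[0,0,0],[0,0,0]]]'

```text
t: 18.05
position: [0.4625, -0.2497, 0.0564]
eef_rot: [-0.115, 0.993, -0.0, 0.0]
contact_force: [-0.3, -0.1, 0.2]
grip_width: 0.0302
grip_force: 0.2
```

>>> play_rows --rows '[[[0,-0.0007,0],[0,0,0]],[[0,0,0],[0,0,0]],[[0,0,0],[0,0,0]]]'

```text
t: 18.3
position: [0.4626, -0.2503, 0.0564]
eef_rot: [-0.115, 0.993, 0.0, 0.0]
contact_force: [-0.3, 1.1, -0.2]
grip_width: 0.0301
grip_force: 0.5
```

>>> play_rows --rows '[[[0,-0.0007,0],[0,0,0]],[[0,-0.0003,0],[0,0,0]],[[0,0,0],[0,0,0]],[[0,0,0],[0,0,0]]]'

```text
t: 18.63
position: [0.4627, -0.251, 0.0564]
eef_rot: [-0.115, 0.993, 0.0, -0.0]
contact_force: [-1.7, 2.5, 1.5]
grip_width: 0.0298
grip_force: 1.8
```

>>> play_rows --rows '[[[0,-0.0007,0],[0,0,0]],[[0,-0.0003,0],[0,0,0]],[[0,0,0],[0,0,0]],[[0,0,0],[0,0,0]]]'

```text
t: 18.97
position: [0.4627, -0.2512, 0.0563]
eef_rot: [-0.116, 0.993, 0.001, -0.0]
contact_force: [-4.9, 8.8, 3.2]
grip_width: 0.03
grip_force: 4.5
```

The stop pushes back with 9 N and motion has ceased. I'll back off, open and rise clear.

>>> play_rows --rows '[[[0,0.0015,0],[0,0,0]],[[0,0.0015,0],[0,0,0]],[[0,0,0],[0,0,0]]]'

```text
t: 19.22
position: [0.4627, -0.2493, 0.0566]
eef_rot: [-0.115, 0.993, -0.0, 0.0]
contact_force: [-1.3, -0.6, 0.7]
grip_width: 0.03
grip_force: 0.0
```

>>> play_rows --rows '[[[0,0,0],[0,0,0]],[[0,0,0],[0,0,0]],[[0,0,0],[0,0,0]],[[0,0,0],[0,0,0]],[[0,0,-0.01],[0,0,0]],[[0,0,-0.02],[0,0,0]],[[0,0,-0.025],[0,0,0]],[[0,0,-0.025],[0,0,0]],[[0,0,-0.025],[0,0,0]],[[0,0.015,-0.015],[0,0,0]],[[0,0.025,0],[0,0,0]],[[0,0.03,0],[0,0,0]]]' --jaw 0.055

```text
t: 20.22
position: [0.4467, -0.1815, 0.1779]
eef_rot: [-0.114, 0.993, -0.001, 0.001]
contact_force: [0.1, 0.8, -0.1]
grip_width: 0.0545
grip_force: 0.0
```

>>> play_rows --rows '[[[0,0.03,0],[0,0,0]],[[0,0.03,0],[0,0,0]],[[0,0.03,0],[0,0,0]],[[0,0.03,0],[0,0,0]],[[0,0.03,0],[0,0,0]],[[0,0,0],[0,0,0]],[[0,0,0],[0,0,0]]]'

```text
t: 20.8
position: [0.4118, -0.0339, 0.1771]
eef_rot: [-0.117, 0.993, -0.001, 0.0]
contact_force: [-0.0, -0.6, -0.3]
grip_width: 0.0552
grip_force: 0.0
```

```bash
python3 -c "
from h import *
f=robot.grab_frame('top')
n=[.46216,-.24744,.22778]
print('tcp',robot.state()['position'], 'knob px nominal',project(f,[[n[0],n[1],.084]]))
im=cv2.convertScaleAbs(f['image'],alpha=1.2)
cv2.imwrite('pics/end.png',np.hstack([cv2.resize(im[190:290,100:260],(400,250),interpolation=2),cv2.resize(im[210:335,350:550],(400,250),interpolation=2)]))"
```

```text
tcp [ 0.41206042 -0.0349522   0.17698213] knob px nominal [[458.19195863 286.29636938]]
```

View pics/end.png

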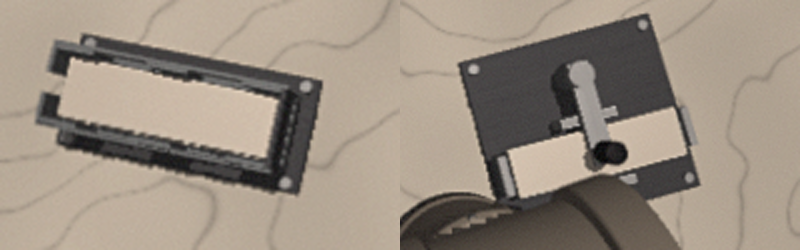

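The end view shows three blanks still in the magazine, the blank in the nest, and the arm across it with the knob top at about (616,152), or camera pixel 458,286, which is the nominal closed position. Handing in.

```bash
python3 -c "
from rig import robot
print(robot.close_job())"
```

```text
the job is handed in; nothing more can be done
None
```

The bottom blank is lying flat in the trimming nest with the hold-down arm swung round to its stop over it. The other blanks are still in the magazine, and I handed the job in at about 21 s.

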